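Start a frozen slice and a bagel in a four-slot toaster

TASK

Start the toaster with your fingertips. Frozen slice first, as it takes longer: push the lever of its pair of slots right down until it latches, then press the square defrost key (the left one, seen from the robot, of the three behind that lever); after that push the bagel's lever down until it latches and press the round bagel key behind it (the right one of the three). Press no other key, do not lift the bread out, and leave everything else on the worktop where it stands.

Things in the scene. Friction and masses are not known exactly. Their poses are not given: they have to be found in the camera images.
- toaster: fixed four-slot toaster, 250 deep (x) x 300 wide (y) x 190 high, steel sides, black ends. Origin: centre of underside; x from front face (at x -125, levers, towards the robot) to back, y to the left as the robot sees it, z up. Left and right pair of slots, each with its own lever and, behind it on the flat top (z 190), a row of 3 keys. Browning dials under the levers: 38 across, 14 proud, z 78
- slice: frozen slice: straight-edged white bread, 114 wide (x, along slot) x 99 high x 14 thick, 45 g, loose, in the slot nearer the middle (toaster y +48 or -48, x 15) of the left or the right pair. Origin: centre of its lower edge, 115 above the worktop while its lever is up (24 of it stands out of the slot), 77 when down; z up
- bagel: half bagel: brown disc 100 across, 21 thick, 50 g, loose, on edge in the slot nearer the middle (toaster y +48 or -48, x 15) of the other pair than the slice. Origin: centre of the disc, 162 above the worktop while its lever is up (a round arc stands 22 out of the slot), 124 when down
- lever_left (a joint): how far the left (+y) lever is down, m: 0 up, 0.038 fully down and latched. It lowers the bread of the left pair straight down. It springs back up if let go early: the push is about 9 N at first and fades to nothing near 0.024; just past that a latch pulls it down by itself to 0.038 and holds it there
- paddle_left (a point): centre of the top of the left (+y) lever's black finger paddle, 35 (x) x 46 (y) x 12 thick, at toaster x -146.5, y +75, z 176 when up, 138 when down. Its inner edge is 4 from the front face, which rises 14 above the raised paddle; axes as the toaster's
- defrost_left (a joint): how far the defrost key of the left row is down, m: 0 up, 0.005 at its stop; springs back by itself, 1.5 N to start and 4 N at the stop
- defrost_left_top (a point): centre of the top of the defrost key of the left row (square key, 20 x 20, the left one of the row of three), black, standing 8 above the key deck, at toaster x = -97, y = +111, z = 198; keys of a row are 36 apart centre to centre; pressed straight down; axes as the toaster's
- cancel_left (a joint): how far the cancel key of the left row is down, m: 0 up, 0.005 at its stop; springs back by itself, 1.5 N to start and 4 N at the stop. It is the narrow bar key, 9 wide (y) x 24 long (x), the middle one of the row of three, midway between the other two, at toaster x = -97, y = +75, its top at z = 198
- bagel_left (a joint): how far the bagel key of the left row is down, m: 0 up, 0.005 at its stop; springs back by itself, 1.5 N to start and 4 N at the stop
- bagel_left_top (a point): centre of the top of the bagel key of the left row (round key, 20 across, the right one of the row of three), black, standing 8 above the key deck, at toaster x = -97, y = +39, z = 198; keys of a row are 36 apart centre to centre; pressed straight down; axes as the toaster's
- lever_right (a joint): how far the right (-y) lever is down, m: 0 up, 0.038 fully down and latched. It lowers the bread of the right pair straight down. It springs back up if let go early: the push is about 9 N at first and fades to nothing near 0.024; just past that a latch pulls it down by itself to 0.038 and holds it there
- paddle_right (a point): centre of the top of the right (-y) lever's black finger paddle, 35 (x) x 46 (y) x 12 thick, at toaster x -146.5, y -75, z 176 when up, 138 when down. Its inner edge is 4 from the front face, which rises 14 above the raised paddle; axes as the toaster's
- defrost_right (a joint): how far the defrost key of the right row is down, m: 0 up, 0.005 at its stop; springs back by itself, 1.5 N to start and 4 N at the stop
- defrost_right_top (a point): centre of the top of the defrost key of the right row (square key, 20 x 20, the left one of the row of three), black, standing 8 above the key deck, at toaster x = -97, y = -39, z = 198; keys of a row are 36 apart centre to centre; pressed straight down; axes as the toaster's
- cancel_right (a joint): how far the cancel key of the right row is down, m: 0 up, 0.005 at its stop; springs back by itself, 1.5 N to start and 4 N at the stop. It is the narrow bar key, 9 wide (y) x 24 long (x), the middle one of the row of three, midway between the other two, at toaster x = -97, y = -75, its top at z = 198
- bagel_right (a joint): how far the bagel key of the right row is down, m: 0 up, 0.005 at its stop; springs back by itself, 1.5 N to start and 4 N at the stop
- bagel_right_top (a point): centre of the top of the bagel key of the right row (round key, 20 across, the right one of the row of three), black, standing 8 above the key deck, at toaster x = -97, y = -111, z = 198; keys of a row are 36 apart centre to centre; pressed straight down; axes as the toaster's
- jam_jar: glass jam jar with metal lid, 62 across, 85 high, standing in front of the toaster between the two levers. Bystander, loose; origin: centre of its underside
- mug: white mug, 82 across, 95 high, handle at its side, in front of the toaster's left end. Bystander, loose; origin: centre of its underside
- butter_dish: white lidded butter dish, 95 x 150, 71 high, in front of the toaster's right end. Bystander, loose; origin: centre of its underside
- pepper_mill: dark wooden pepper mill, 56 across, 170 high, right of the toaster. Bystander, loose; origin: centre of its underside
- spread_tub: white tub with yellow lid, 100 across, 67 high, right of the toaster. Bystander, loose; origin: centre of its underside
- kettle: red kettle, 160 across without its handle, 232 high, 1.2 kg, left of the toaster. Bystander, loose; origin: centre of its underside
There are look-alikes about, which are no part of the job. Of the things that look like the bagel, the smaller one is meant.

How it is judged (in metres and radians):
On the way, in this order (a step that is already met when the one before it is completed fails the run):
1. the slice's lever is down and latched (((y of slice in the frame of toaster above 0 m and value of joint lever_left above 0.034 m) or (y of slice in the frame of toaster below 0 m and value of joint lever_right above 0.034 m))), for 0.2 s.
2. the defrost key of the slice's side is pressed (((y of slice in the frame of toaster above 0 m and value of joint lever_left above 0.034 m) or (y of slice in the frame of toaster below 0 m and value of joint lever_right above 0.034 m)) and ((y of slice in the frame of toaster above 0 m and value of joint defrost_left above 0.0035 m) or (y of slice in the frame of toaster below 0 m and value of joint defrost_right above 0.0035 m))), for 0.05 s.
3. the bagel's lever is down and latched (((y of slice in the frame of toaster above 0 m and value of joint lever_right above 0.034 m) or (y of slice in the frame of toaster below 0 m and value of joint lever_left above 0.034 m))), for 0.2 s.
4. the bagel key of the bagel's side is pressed (((y of slice in the frame of toaster above 0 m and value of joint lever_right above 0.034 m) or (y of slice in the frame of toaster below 0 m and value of joint lever_left above 0.034 m)) and ((y of slice in the frame of toaster above 0 m and value of joint bagel_right above 0.0035 m) or (y of slice in the frame of toaster below 0 m and value of joint bagel_left above 0.0035 m))), for 0.05 s.
At the end, for the whole second after the job is handed in: both levers are latched down (past 34 of their 38 mm), the slice and the bagel half have gone down with them (slice's lower edge below 85 mm, bagel's centre below 132 mm) and lie still, and all keys are up again (value of joint each of lever_left, lever_right above 0.034 m and z of slice in the frame of toaster below 0.085 m and z of bagel in the frame of toaster below 0.132 m and linear speed of each of slice, bagel below 0.02 m/s and value of joint each of defrost_left, defrost_right, cancel_left, cancel_right, bagel_left, bagel_right below 0.001 m); the robot touches nothing.
It fails at once if a key is pressed (more than 2.5 mm) while the lever of its side is not latched down ((value of joint defrost_left above 0.0025 m and value of joint lever_left below 0.034 m) or (value of joint defrost_right above 0.0025 m and value of joint lever_right below 0.034 m) or (value of joint bagel_left above 0.0025 m and value of joint lever_left below 0.034 m) or (value of joint bagel_right above 0.0025 m and value of joint lever_right below 0.034 m)).
It fails at once if a cancel key is pressed (more than 2.5 mm) (value of joint any of cancel_left, cancel_right above 0.0025 m).
It fails at once if the wrong key of a side is pressed: the bagel key beside the slice or the defrost key beside the bagel ((y of slice in the frame of toaster above 0 m and value of joint any of bagel_left, defrost_right above 0.0025 m) or (y of slice in the frame of toaster below 0 m and value of joint any of bagel_right, defrost_left above 0.0025 m)).
It fails at once if the slice or the bagel is lifted more than 15 mm above where it stood (z of slice in the frame of toaster above 0.13 m or z of bagel in the frame of toaster above 0.177 m).
It fails at once if a bystander is moved more than 30 mm or tipped (distance of any of jam_jar, mug, butter_dish, pepper_mill, spread_tub, kettle from where it was at the start of the episode above 0.03 m or angle between any of jam_jar, mug, butter_dish, pepper_mill, spread_tub, kettle's own z axis and vertical above 0.3 rad).
It also fails if it takes over 51 s, if anything falls off the work surface, if the arm or the gripper's body presses on something with over 40 N, if the wrist force passes 120 N, or if a joint passes its speed limit or range.

ROBOT

A 7-joint arm with a two-finger parallel gripper is mounted at the origin on the work surface. World frame = base frame: x ahead of the robot, y to its left, z up, the work surface at z = 0. Lengths are in m, angles in degrees, forces in N, time in s.
With the tool pointing down it reaches from about 0.425 to 0.875 m from the base axis. Payload 4.7 kg.
Tool frame: the origin (TCP) lies at the very end of the fingers, on their centre line; the grasp point (between the pads) lies 19 mm behind it; z points along the fingers, y is the direction in which the jaws open and shut (so a half turn about z gives the same grasp; the last joint's range is limited). The gripper opens to 87 mm and grips with 3 to 60 N. Pads are 19 mm wide; open, the fingers measure 117 mm over their backs; the gripper's body (75 mm by 190 mm) begins 51 mm behind the grasp point.
Start: joints at [70.709, 18.392, -4.016, 83.108, 1.295, 78.541, -3.26], TCP at [0.223, -0.61, 0.223] pointing down, gripper open.
Joint ranges: [-163.93, 163.93], [-17.29, 119.83], [-79.2, 71.16], [3.27, 140.29], [-89.18, 269.18], [5.43, 117.66], [-154.24, 154.24]. Speed limits (degrees/s): [147.25, 147.25, 180, 180, 180, 180, 180].

INTERFACE

Orientations are given as [roll, pitch, yaw] about the fixed x, y, z axes, in that order (R = Rz(yaw) Ry(pitch) Rx(roll)).
In Python, from cell import monitor, read_camera, camera_info, env, look_for gives the robot as it stands.
- The arm moves only by the tool servo_tool, never from a script. Its argument "commands" is one flat list of numbers, 6 for each row, row after row: the shift along the tool's x, y, z in mm, then the turn, a rotation vector about the tool's x, y, z in degrees. A call has 1 to 10 rows; each row shifts and turns the commanded pose from where the row before left it, along the tool's axes as they then stand; what a row does not reach is not made up. A row lasts 1/10 s, in which the tool goes at most 50 mm and 8.59 degrees, less where a joint would pass 70% of its speed; a pose out of reach is approached as far as the arm can. A call is refused whole if a number of a shift passes 50 or a number of a turn 8.59, either way. A call with a gripper value outside its range is refused whole. "jaw" is the finger opening in mm, from 0 to 87, set as the call begins (left out, the last holds). The fingers move at their own pace and stop on an object; "newtons" is the grip in N (left out, the last holds). Time passes only in rows, so rows that do not move let the fingers close. It gives the time, the measured TCP pose, the force and the opening at its end, in the units of the state.
- monitor.get_obs(): the state, without advancing time (a new reading comes with each control period).
- read_camera(name): name is "side" or "top"; returns (picture, depth): 420x560x3 uint8, red, green, blue; 420x560 float32, m along the optical axis (not along the pixel's ray), 0 where there is no reading.
- camera_info(name): a dict with "camera_matrix" (3x3 intrinsics, pixels), "k1" (the pictures are not rectified: a ray, as slopes to the right and down, at radius r is drawn at 1 + k1 r^2 times it, then the intrinsics apply), "R" (3x3) and "t" (3): a world point X has camera coordinates R X + t. Camera axes: x right, y down, z forward; pixel columns grow to the right and rows downward; lengths in m; the calibration is good to about 2 mm. A picture is of the moment at which its call begins. camera_info takes no time and is no camera call.
- env.sign_off(): hands the job in, once; it reports no verdict.
Trained networks look in the newest picture that a camera, given by its name, has taken for a name from the list of things; names that differ only in an ending like _2 or _b are one class to them, and where a whole thing is asked for, a point or a joint stands for the part that bears it (a point fixed in the world has none). Each returns a list of dicts, best first, with "conf" (0 to 1); they miss things now and then, are a little off and sometimes report something else, mostly with a low value. They report only what shows in the picture. A call takes as long as a camera call. They do not tell look-alikes from the thing itself.
- look_for(camera, label): "box" ([left, top, width, height] in pixels, round what is visible of it).
The state is a dict: "time_s": time; "qpos": joint angles; "joint_velocities": joint speeds; "effort": joint torques, N m; "tool_pos": TCP position; "tool_rot": TCP orientation; "force": force on the tool from outside, world axes, zero at the start; "wrist_torque": the same for the moment, N m; "grip_width": finger opening in m.
Only numpy, scipy, OpenCV 4.12 (cv2) and the standard library are available. Lean on these libraries where they do the work, as an engineer would, in place of code of your own. Each camera call takes 0.05 s, during which the arm holds its last target.

## Working session

There is one attempt and no reset: what is moved stays moved. The work goes in short steps, Python scripts to look and compute and a tool call to move; the robot and the scene stay as the last step left them, time stands still between calls to the robot, and variables do not carry over. Pictures are saved under pics/ and viewed, and the job is handed in when it is done.

Besides the shell and the picture viewer there is one more tool, called after ">>>" as name(argument=value, ...) on one line, values as JSON. servo_tool: Moves the arm, as the interface text tells. Its arguments: {"type":"object","properties":{"commands":{"type":"array","items":{"type":"number"}},"jaw":{"type":"number"},"newtons":{"type":"number"}},"required":["commands"]}

```bash
mkdir -p pics; ls
python3 - <<'E'
from cell import monitor, read_camera, camera_info, env, look_for
import cv2,numpy as np
o=monitor.get_obs();print({k:np.round(v,3) for k,v in o.items()})
for n in("side","top"):
    p,d=read_camera(n);cv2.imwrite(f"pics/{n}0.png",p[:,:,::-1]);np.save(f"pics/{n}0.npy",d)
    np.save(f"pics/{n}0_rgb.npy",p)
    c=camera_info(n);print(n,c)
    for l in("toaster","slice","bagel","paddle_left","jam_jar"):
        print(l,[(r["box"],round(r["conf"],2)) for r in look_for(n,l)])
E
```

```text
pics
{'time_s': np.float64(0.0), 'qpos': array([70.708, 18.438, -4.016, 83.174,  1.295, 78.54 , -3.261]), 'joint_velocities': array([-0.028,  0.061, -0.069,  0.072,  0.016, -0.021, -0.107]), 'effort': array([ 1.0000e-03, -4.9129e+01, -4.0400e-01, -3.1252e+01, -6.4000e-02,
        4.4000e-02,  0.0000e+00]), 'tool_pos': array([ 0.223, -0.61 ,  0.221]), 'tool_rot': array([-1.79894e+02,  6.00000e-03,  2.01020e+01]), 'force': array([0.165, 0.17 , 0.289]), 'wrist_torque': array([-0.003,  0.038, -0.044]), 'grip_width': np.float64(0.087)}
side {'camera_matrix': array([[520.28592821,   0.        , 276.47608957],
       [  0.        , 520.28592821, 203.81915598],
       [  0.        ,   0.        ,   1.        ]]), 'k1': 0.029587396513743067, 'R': array([[-0.96823506, -0.24979839,  0.01102836],
       [-0.19481631,  0.72600378, -0.65951885],
       [ 0.15674012, -0.64071778, -0.75160712]]), 't': array([0.55864761, 0.17126394, 1.25821499])}
toaster [([202.2, 139.9, 142.7, 143.5], 0.78), ([239.8, 190.4, 43.9, 16.5], 0.51), ([323.9, 162.2, 17.7, 20.6], 0.49)]
slice [([240.5, 158.1, 46.3, 18.5], 0
[... 465 characters left out ...]
,   0.        ,   1.        ]]), 'k1': 0.041176169611588015, 'R': array([[-0.00283814, -0.99996399,  0.00799741],
       [-0.99645369,  0.00215545, -0.08411542],
       [ 0.08409515, -0.00820778, -0.99642392]]), 't': array([0.03960114, 0.57658126, 1.42287329])}
toaster [([212.8, 139.6, 130.1, 126.6], 0.89), ([290.5, 160.4, 38.3, 98.9], 0.56)]
slice [([290.6, 164.5, 12.7, 50.7], 0.64), ([238.0, 241.0, 6.3, 3.4], 0.25)]
bagel [([143.5, 109.3, 51.3, 33.8], 0.78), ([252.2, 175.4, 13.4, 38.3], 0.75), ([325.8, 224.2, 7.3, 6.8], 0.41), ([279.9, 266.2, 23.5, 27.4], 0.31)]
paddle_left [([227.8, 170.6, 37.3, 101.0], 0.77)]
jam_jar [([280.3, 268.2, 27.5, 24.6], 0.89), ([347.3, 173.2, 24.2, 24.5], 0.6)]
```

View pics/side0.png

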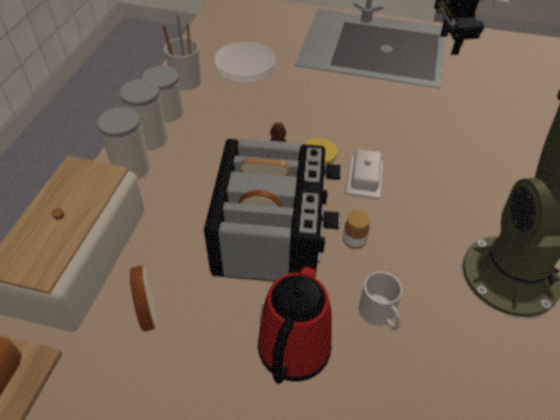

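View pics/top0.png

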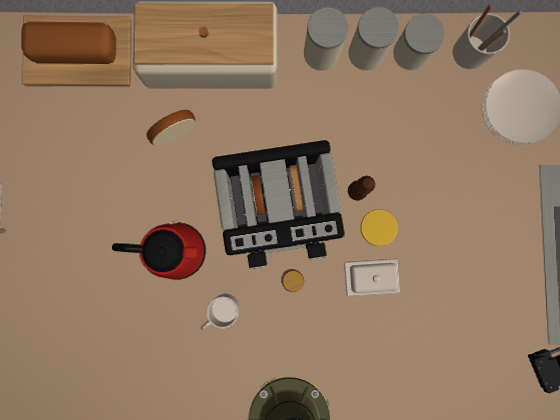

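Run:
```python
import cv2
p=cv2.imread("pics/top0.png")[125:310,180:380];cv2.imwrite("pics/top0c.png",cv2.resize(p,None,fx=3.2,fy=3.2,interpolation=cv2.INTER_CUBIC))
p=cv2.imread("pics/side0.png")[110:300,180:390];cv2.imwrite("pics/side0c.png",cv2.resize(p,None,fx=3.1,fy=3.1,interpolation=cv2.INTER_CUBIC))
```

```text
(no output)
```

View pics/top0c.png

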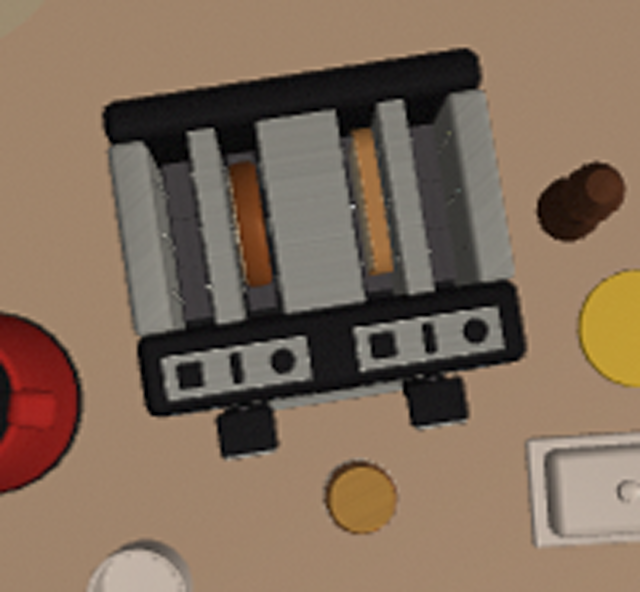

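View pics/side0c.png

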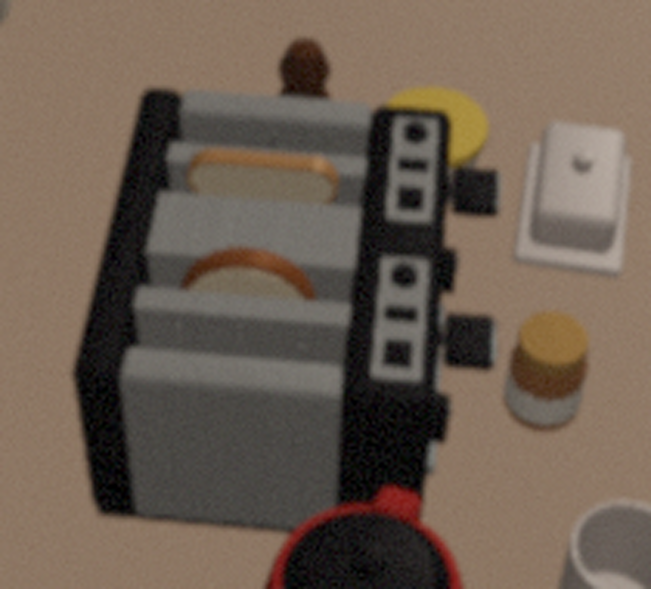

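The slice (straight edge) is in the right slot at top px (297,188). The bagel half (arc) is in the left slot at (258,195). Look-alikes for the bagel: the larger disc lying on the worktop at top (172,127), the loaf at (68,43), and the half at (258,195), which is the smaller one and is meant. Next I'll fit the toaster pose from the six keys in both cameras, and locate the kettle.

```bash
cat > h.py <<'E'
import numpy as np,cv2
from cell import camera_info
from scipy.optimize import least_squares
def proj(n,X):
    c=camera_info(n);K=c["camera_matrix"];P=np.atleast_2d(X)@np.array(c["R"]).T+c["t"]
    s=P[:,:2]/P[:,2:];s=s*(1+c["k1"]*(s**2).sum(1,keepdims=True));return s@K[:2,:2].T+K[:2,2]
def cloud(n,d):
    c=camera_info(n);K=c["camera_matrix"];v,u=np.mgrid[:420,:560]
    q=np.stack([(u-K[0,2])/K[0,0],(v-K[1,2])/K[1,1]],-1);s=q.copy()
    for _ in range(8): s=q/(1+c["k1"]*(s**2).sum(-1,keepdims=True))
    P=np.concatenate([s,np.ones(s.shape[:2]+(1,))],-1)*d[...,None]
    return (P-c["t"])@np.array(c["R"])
def T(p,L):
    a=p[2];L=np.atleast_2d(L);return np.c_[p[0]+np.cos(a)*L[:,0]-np.sin(a)*L[:,1],p[1]+np.sin(a)*L[:,0]+np.cos(a)*L[:,1],L[:,2]]
KEY=np.array([[-.097,y,.198] for y in(.111,.075,.039,-.039,-.075,-.111)])
E
python3 - <<'E'
from h import *
pt={"top":[(239.4,242.2),(254.1,240),(268.4,237.8),(299.7,232.8),(314.1,230.6),(328.4,228.1)],
"side":[(308.4,223.9),(309.4,211),(310.3,198.7),(312.3,173.5),(313.2,162.9),(313.9,152.6)]}
ref={}
for n in pt:
    g=cv2.cvtColor(np.load(f"pics/{n}0_rgb.npy"),cv2.COLOR_RGB2GRAY).astype(float)
    out=[]
    for i,(u,v) in enumerate(pt[n]):
        # darkness-weighted centroid
        u,v=u-.35,v-.35
        for _ in range(3):
            r=6 if n=="top" else 5
            if i%3==1:r-=1
            V,U=np.mgrid[int(round(v))-r:int(round(v))+r+1,int(round(u))-r:int(round(u))+r+1]
            w=np.clip(110-g[V,U],0,80)*(np.hypot(U-u,V-v)<r)
            u,v=(w*U).sum()/w.sum(),(w*V).sum()/w.sum()
        out.append((u,v))
    ref[n]=np.array(out);print(n,np.round(out,1).tolist())
for ns in(["top"],["side"],["top","side"]):
    f=lambda p:np.concatenate([(proj(n,T(p,KEY-[0,0,.003]))-ref[n]).ravel() for n in ns])
    s=least_squares(f,[.6,0,.1],loss="soft_l1");print(ns,np.round(s.x[:2],4),np.degrees(s.x[2]),np.round(s.fun,1).tolist())
p=s.x;np.save("pose.npy",p)
f=lambda q:np.concatenate([(proj(n,T(q[:3],KEY+[0,0,q[3]]))-ref[n]).ravel() for n in ns])
s=least_squares(f,[*p,0]);print("free z",s.x,abs(s.fun).max())
for n in("top","side"):
    C=cloud(n,np.load(f"pics/{n}0.npy"));rgb=np.load(f"pics/{n}0_rgb.npy").astype(int)
    a=p[2];q=C[...,:2]-p[:2];loc=np.stack([np.cos(a)*q[...,0]+np.sin(a)*q[...,1],-np.sin(a)*q[...,0]+np.cos(a)*q[...,1],C[...,2]],-1)
    m=(abs(loc[...,0]+.115)<.006)&(abs(loc[...,1])<.13)&(loc[...,2]>.15);print(n,"deck z",np.median(loc[m][:,2]))
    for nm,y in(("L",.075),("R",-.075)):
        m=(abs(loc[...,0]+.1465)<.03)&(abs(loc[...,1]-y)<.04)&(loc[...,2]>.16)&(loc[...,2]<.185)&(loc[...,0]<-.127)
        print("paddle",nm,m.sum(),loc[m].mean(0) if m.sum() else 0,loc[m].min(0),loc[m].max(0))
    m=(loc[...,1]>.16)&(loc[...,1]<.45)&(abs(loc[...,0])<.3)&(loc[...,2]>.15);print("kettle>.15",loc[m].min(0),loc[m].max(0))
    m&=(loc[...,2]>.2);print("kettle>.2",loc[m].min(0),loc[m].max(0))
print("levers,keys world",np.round(T(p,np.array([[-.1465,-.075,.176],[-.1465,.075,.176],[-.097,-.039,.198],[-.097,.039,.198]])),4))
E
```

```text
top [[238.9, 241.8], [253.5, 239.5], [267.9, 237.4], [299.2, 232.4], [313.7, 230.3], [328.1, 227.9]]
side [[307.9, 223.6], [309.4, 210.8], [309.9, 198.4], [311.9, 173.6], [312.5, 162.7], [313.5, 152.1]]
['top'] [0.5908 0.0313] 8.669140333739945 [-0.0, 0.0, -0.1, 0.0, 0.0, -0.1, 0.1, 0.0, 0.0, -0.1, 0.0, 0.0]
['side'] [0.59   0.0323] 8.83847824691935 [0.2, -0.0, -0.3, -0.1, 0.1, 0.0, -0.1, -0.1, 0.2, 0.0, -0.1, 0.2]
['top', 'side'] [0.5904 0.0317] 8.768330551513817 [-0.1, 0.3, -0.2, 0.3, -0.1, 0.1, -0.0, 0.2, -0.1, 0.0, -0.1, 0.1, 0.0, -0.2, -0.5, -0.3, -0.1, -0.1, -0.2, -0.3, 0.1, -0.1, -0.1, 0.0]
free z [ 0.59045409  0.03145416  0.15311755 -0.00379928] 0.49607990848539885
top deck z 0.1899113861368111
paddle L 270 [-0.14668218  0.07384059  0.1758747 ] [-0.16515601  0.05127481  0.16683119] [-0.12705196  0.09658493  0.18327364]
paddle R 269 [-0.14677988 -0.07565713  0.17550155] [-0.16532781 -0.09876682  0.16836414] [-0.12816899 -0.05291064  0.18202188]
kettle>.15 [-0.15463417  0.21543095  0.1501446 ] [-0.02074312  0.41710531  0.23634422]
kettle>.2 [-0.14464448  0.22758677  0.20000082] [-0.03050532  0.41537837  0.23634422]
side deck z 0.1906941879723617
paddle L 300 [-0.14672053  0.0787846   0.17572093] [-0.16540602  0.0515694   0.16565008] [-0.12708587  0.0990409   0.18147524]
paddle R 245 [-0.14758637 -0.07060695  0.17567607] [-0.16615386 -0.09727932  0.16552609] [-0.12787783 -0.04964297  0.18218648]
kettle>.15 [-0.15565103  0.21965639  0.15002029] [-0.02055938  0.42193466  0.23658635]
kettle>.2 [-0.14550253  0.23139891  0.20000159] [-0.03223131  0.41806721  0.23658635]
levers,keys world [[ 0.4571 -0.0647  0.176 ]
 [ 0.4342  0.0835  0.176 ]
 [ 0.5005 -0.0216  0.198 ]
 [ 0.4886  0.0555  0.198 ]]
```

Both cameras agree on the toaster pose to about 1 mm: (0.590, 0.032), yaw 8.8°. Deck height 190 mm and paddle height 176 mm match the description, and the kettle is clear. Next: close the jaws, turn to toaster yaw, raise and approach the right lever (slice).

>>> servo_tool(commands=[0, 0, -20, 0, 0, 5.6, 0, 0, -20, 0, 0, 5.7, 22, -36, 0, 0, 0, 0, 22, -36, 0, 0, 0, 0, 22, -36, 0, 0, 0, 0, 22, -36, 0, 0, 0, 0, 22, -36, 0, 0, 0, 0, 22, -36, 0, 0, 0, 0, 22, -36, 0, 0, 0, 0, 22, -36, 0, 0, 0, 0], jaw=0, newtons=20)

```text
time_s: 1.6
tool_pos: [0.3537, -0.2973, 0.2628]
tool_rot: [179.9, -0.0, 8.8]
force: [1.4, 0.7, -0.5]
grip_width: 0.0154
```

```bash
cat > go.py <<'E'
import sys
from h import *
from cell import monitor
from scipy.spatial.transform import Rotation as Ro
o=monitor.get_obs();p=np.load("pose.npy");a=p[2]
t=np.array(o["tool_pos"]);R=Ro.from_euler("xyz",o["tool_rot"],degrees=True)
q=t[:2]-p[:2];print("t",round(float(o["time_s"]),2),"toaster-frame TCP mm",np.round([1e3*(np.cos(a)*q[0]+np.sin(a)*q[1]),1e3*(-np.sin(a)*q[0]+np.cos(a)*q[1]),1e3*t[2]],1),"rpy",np.round(o["tool_rot"],2),"grip",o["grip_width"],"q",np.round(o["qpos"],0),"F",np.round(o["force"],1))
if len(sys.argv)>1:
    L=np.array([float(x) for x in sys.argv[1:4]])/1e3
    print("tool shift mm",np.round(1e3*R.inv().apply(T(p,L)[0]-t),1),"turn",np.round((R.inv()*Ro.from_euler("xyz",[180,0,np.degrees(a)],degrees=True)).as_rotvec(degrees=True),2))
E
python3 go.py -146.5 -75 190
```

```text
t 1.6 toaster-frame TCP mm [-284.1 -289.1  262.8] rpy [ 1.7995e+02 -2.0000e-02  8.7900e+00] grip 0.015426255795809734 q [ 54.  -5. -16. 104.  -1.  81. -43.] F [ 1.4  0.7 -0.5]
tool shift mm [ 137.7 -214.1   72.7] turn [ 0.05 -0.02  0.03]
```

>>> servo_tool(commands=[18, -29, 0, 0, 0, 0, 18, -29, 0, 0, 0, 0, 18, -29, 0, 0, 0, 0, 18, -29, 0, 0, 0, 0, 18, -29, 0, 0, 0, 0, 18, -29, 0, 0, 0, 0, 10, -15, 0, 0, 0, 0, 0, 0, 0, 0, 0, 0, 0, 0, 0, 0, 0, 0])

```text
time_s: 2.5
tool_pos: [0.4407, -0.0947, 0.2626]
tool_rot: [179.9, 0.0, 8.8]
force: [0.0, -0.8, -0.9]
grip_width: 0.0006
```

```bash
python3 go.py -146.5 -75 190
```

```text
t 2.5 toaster-frame TCP mm [-167.3 -102.2  262.6] rpy [1.7995e+02 2.0000e-02 8.8100e+00] grip 0.0006404616138245363 q [ 43.  -7. -32. 105.  -4.  81. -69.] F [ 0.  -0.8 -0.9]
tool shift mm [ 20.8 -27.2  72.6] turn [0.05 0.02 0.04]
```

>>> servo_tool(commands=[10, -14, 0, 0, 0, 0, 11, -13, 0, 0, 0, 0, 0, 0, 20, 0, 0, 0, 0, 0, 30, 0, 0, 0, 0, 0, 18, 0, 0, 0, 0, 0, 0, 0, 0, 0, 0, 0, 0, 0, 0, 0])

```text
time_s: 3.2
tool_pos: [0.4574, -0.0654, 0.1949]
tool_rot: [180.0, 0.0, 8.7]
force: [-0.3, 0.3, 0.3]
grip_width: 0.0005
```

```bash
python3 go.py -146.5 -75 176
python3 - <<'E'
from cell import read_camera
import cv2
for n,(y,x) in(("side",(110,180)),("top",(125,180))):
    p,d=read_camera(n);cv2.imwrite(f"pics/{n}1.png",cv2.resize(p[y:y+185,x:x+210,::-1],None,fx=3,fy=3,interpolation=cv2.INTER_CUBIC))
E
```

```text
t 3.2 toaster-frame TCP mm [-146.3  -75.8  194.9] rpy [1.7999e+02 1.0000e-02 8.6800e+00] grip 0.0004851656026268232 q [ 41.  -3. -35. 110.  -2.  73. -75.] F [-0.3  0.3  0.3]
tool shift mm [-0.2 -0.8 18.9] turn [ 0.01  0.01 -0.08]
```

View pics/side1.png

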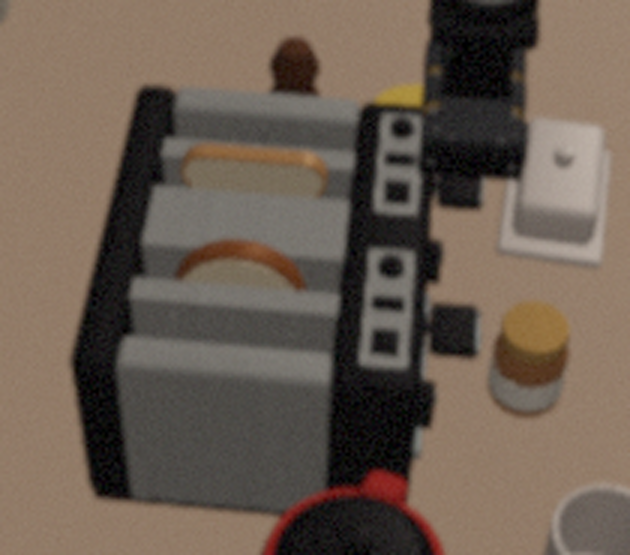

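The closed fingers stand over the right paddle (crop px ~ (470,170)), about 19 mm above it and clear of the keys. Pressing now.

>>> servo_tool(commands=[0, 0, 10, 0, 0, 0, 0, 0, 8, 0, 0, 0, 0, 0, 8, 0, 0, 0, 0, 0, 8, 0, 0, 0, 0, 0, 8, 0, 0, 0, 0, 0, 6, 0, 0, 0, 0, 0, 0, 0, 0, 0, 0, 0, 0, 0, 0, 0])

```text
time_s: 4.1
tool_pos: [0.4573, -0.064, 0.1461]
tool_rot: [-180.0, 0.0, 8.8]
force: [-0.8, -0.0, -0.2]
grip_width: 0.0002
```

```bash
python3 go.py -146.5 -75 146
```

```text
t 4.1 toaster-frame TCP mm [-146.2  -74.4  146.1] rpy [-1.7997e+02  4.0000e-02  8.8100e+00] grip 0.00018117637329573033 q [ 41.  -0. -36. 113.  -0.  67. -76.] F [-0.8 -0.  -0.2]
tool shift mm [-0.3  0.6  0.1] turn [-0.03  0.04  0.04]
```

>>> servo_tool(commands=[0, 0, -20, 0, 0, 0, 0, 0, -30, 0, 0, 0, 0, 0, -30, 0, 0, 0, 20, -15, 0, 0, 0, 0, 29, -21, 0, 0, 0, 0, 0, 0, 0, 0, 0, 0, 0, 0, 0, 0, 0, 0])

```text
time_s: 4.8
tool_pos: [0.5005, -0.0205, 0.2264]
tool_rot: [-180.0, 0.0, 8.9]
force: [0.6, -0.5, 0.7]
grip_width: 0.0001
```

```bash
python3 go.py -97 -39 208
python3 - <<'E'
from h import *
from cell import read_camera
p=np.load("pose.npy");a=p[2]
for n,(y,x) in(("side",(110,180)),("top",(125,180))):
    im,d=read_camera(n);cv2.imwrite(f"pics/{n}2.png",cv2.resize(im[y:y+185,x:x+210,::-1],None,fx=3,fy=3,interpolation=cv2.INTER_CUBIC))
    C=cloud(n,d);q=C[...,:2]-p[:2];loc=np.stack([np.cos(a)*q[...,0]+np.sin(a)*q[...,1],-np.sin(a)*q[...,0]+np.cos(a)*q[...,1],C[...,2]],-1)
    m=(abs(loc[...,0]+.1465)<.012)&(abs(loc[...,1]+.075)<.018)&(loc[...,2]>.12)&(loc[...,2]<.185);print(n,"paddle R z",m.sum(),np.median(loc[m][:,2]) if m.sum() else 0)
    for nm,y in(("slice",-.048),("bagel",.048)):
        m=(abs(loc[...,0]-.015)<.02)&(abs(loc[...,1]-y)<.009);print(nm,np.percentile(loc[m][:,2],[50,95]) if m.sum() else 0)
E
```

```text
t 4.8 toaster-frame TCP mm [-96.8 -37.9 226.4] rpy [-1.7998e+02  2.0000e-02  8.9100e+00] grip 7.991607714407636e-05 q [ 38.   2. -39. 102.   1.  76. -82.] F [ 0.6 -0.5  0.7]
tool shift mm [-0.2  1.1 18.4] turn [-0.02  0.02  0.14]
side paddle R z 107 0.13891951115151943
slice [0.17698603 0.17912059]
bagel [0.20978801 0.21363547]
top paddle R z 0 0
slice [0.17378678 0.17942241]
bagel [0.21000172 0.21507268]
```

View pics/side2.png

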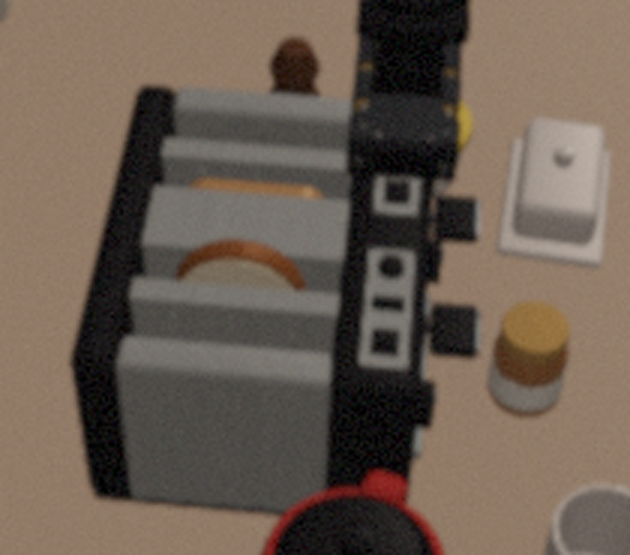

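View pics/top2.png

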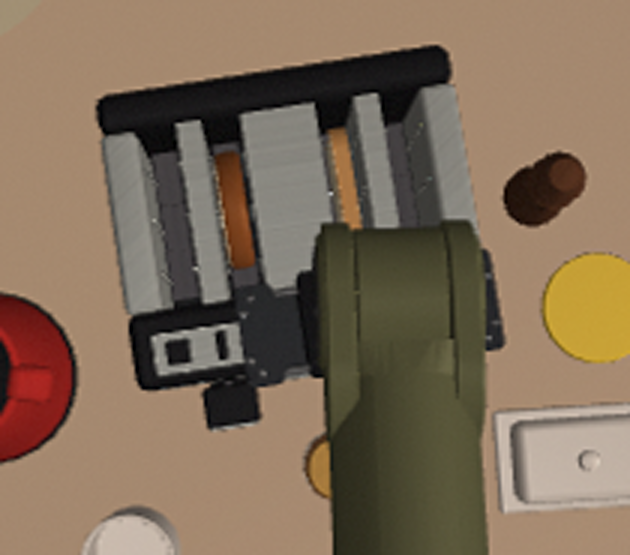

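The right paddle measures 139 mm and the slice top about 177 mm, so the lever is latched and the slice is down. The fingers stand over the right row's defrost key. Pressing it.

>>> servo_tool(commands=[0, 1, 12, 0, 0, 0, 0, 0, 12, 0, 0, 0, 0, 0, 4, 0, 0, 0, 0, 0, 3, 0, 0, 0, 0, 0, 2.5, 0, 0, 0, 0, 0, 0, 0, 0, 0, 0, 0, 0, 0, 0, 0])

```text
time_s: 5.6
tool_pos: [0.5004, -0.0225, 0.1934]
tool_rot: [180.0, 0.0, 8.8]
force: [-3.8, -1.0, 4.9]
grip_width: 0.0007
```

```bash
python3 go.py -97 -39 192.5
```

```text
t 5.6 toaster-frame TCP mm [-97.2 -39.9 193.4] rpy [1.7996e+02 2.0000e-02 8.7800e+00] grip 0.0006651662687196263 q [ 38.   3. -39. 105.   2.  73. -83.] F [-3.8 -1.   4.9]
tool shift mm [ 0.2 -0.9  0.9] turn [0.04 0.02 0.01]
```

>>> servo_tool(commands=[0, 0, 1, 0, 0, 0, 0, 0, 0, 0, 0, 0, 0, 0, 0, 0, 0, 0])

```text
time_s: 5.9
tool_pos: [0.5005, -0.0224, 0.1934]
tool_rot: [179.9, 0.0, 8.8]
force: [-5.6, -1.9, 10.8]
grip_width: 0.0002
```

>>> servo_tool(commands=[0, 0, -15, 0, 0, 0, 0, 0, -20, 0, 0, 0, -20, -40, 0, 0, 0, 0, -20, -40, 0, 0, 0, 0, -10, -34, 0, 0, 0, 0, 0, 0, 0, 0, 0, 0, 0, 0, 0, 0, 0, 0])

```text
time_s: 6.6
tool_pos: [0.4342, 0.0835, 0.2277]
tool_rot: [179.9, -0.1, 8.9]
force: [0.3, -0.7, -0.4]
grip_width: 0.0003
```

```bash
python3 go.py -146.5 75 186
```

```text
t 6.6 toaster-frame TCP mm [-146.5   75.   227.7] rpy [ 1.7993e+02 -1.2000e-01  8.9200e+00] grip 0.00031157199471633156 q [ 34.  -8. -44. 109.  -6.  77. -89.] F [ 0.3 -0.7 -0.4]
tool shift mm [-0.1 -0.1 41.7] turn [ 0.07 -0.12  0.15]
```

The defrost key reached its stop: force rose to 11 N with no further travel. Now the left lever.

>>> servo_tool(commands=[0, 0, 20, 0, 0, 0, 0, 0, 20, 0, 0, 0, 0, 0, 10, 0, 0, 0, 0, 0, 8, 0, 0, 0, 0, 0, 8, 0, 0, 0, 0, 0, 8, 0, 0, 0, 0, 0, 8, 0, 0, 0, 0, 0, 0, 0, 0, 0, 0, 0, 0, 0, 0, 0])

```text
time_s: 7.5
tool_pos: [0.434, 0.083, 0.145]
tool_rot: [-180.0, -0.0, 8.8]
force: [-0.5, 0.1, 0.7]
grip_width: 0.0006
```

```bash
python3 go.py -146.5 75 146
```

```text
t 7.5 toaster-frame TCP mm [-146.8   74.5  145. ] rpy [-1.7997e+02 -1.0000e-02  8.8000e+00] grip 0.0006076539306842073 q [ 34.  -3. -46. 116.  -3.  67. -92.] F [-0.5  0.1  0.7]
tool shift mm [ 0.3 -0.5 -1. ] turn [-0.03 -0.01  0.03]
```

Travel was 31 mm and the force is zero, so it should be latched. Rise, move over the left row's bagel key (y +39), and check.

>>> servo_tool(commands=[0, 0, -20, 0, 0, 0, 0, 0, -30, 0, 0, 0, 0, 0, -32, 0, 0, 0, 20, 15, 0, 0, 0, 0, 29, 20, 0, 0, 0, 0, 0, 0, 0, 0, 0, 0, 0, 0, 0, 0, 0, 0])

```text
time_s: 8.2
tool_pos: [0.4878, 0.0559, 0.2269]
tool_rot: [-179.9, 0.0, 8.8]
force: [-0.2, 0.4, -0.5]
grip_width: 0.0003
```

```bash
cat > chk.py <<'E'
import sys
from h import *
from cell import read_camera
k=sys.argv[1]
p=np.load("pose.npy");a=p[2]
for n,(y,x) in(("side",(110,180)),("top",(125,180))):
    im,d=read_camera(n);cv2.imwrite(f"pics/{n}{k}.png",cv2.resize(im[y:y+185,x:x+210,::-1],None,fx=3,fy=3,interpolation=cv2.INTER_CUBIC))
    cv2.imwrite(f"pics/{n}{k}full.png",im[:,:,::-1])
    C=cloud(n,d);q=C[...,:2]-p[:2];loc=np.stack([np.cos(a)*q[...,0]+np.sin(a)*q[...,1],-np.sin(a)*q[...,0]+np.cos(a)*q[...,1],C[...,2]],-1)
    for nm,y in(("R",-.075),("L",.075)):
        m=(abs(loc[...,0]+.1465)<.012)&(abs(loc[...,1]-y)<.018)&(loc[...,2]>.12)&(loc[...,2]<.185);print(n,"paddle",nm,m.sum(),np.median(loc[m][:,2]) if m.sum() else 0)
    for nm,y in(("slice",-.048),("bagel",.048)):
        m=(abs(loc[...,0]-.015)<.02)&(abs(loc[...,1]-y)<.009);print(nm,np.percentile(loc[m][:,2],[50,95]) if m.sum() else 0)
    for i,(X,Y,Z) in enumerate(KEY):
        m=(abs(loc[...,0]-X)<.007)&(abs(loc[...,1]-Y)<(.004 if i%3==1 else .007))&(loc[...,2]<.21);print("key",Y,m.sum(),np.round(np.median(loc[m][:,2]),4) if m.sum() else 0)
E
python3 go.py -97 39 208;python3 chk.py 3
```

```text
t 8.2 toaster-frame TCP mm [-97.8  39.5 226.9] rpy [-1.799e+02  3.000e-02  8.760e+00] grip 0.00029295722593256936 q [ 35.   1. -44. 103.   0.  76. -91.] F [-0.2  0.4 -0.5]
tool shift mm [ 0.8  0.5 18.9] turn [-0.1   0.03 -0.01]
side paddle R 44 0.13914212659263608
side paddle L 132 0.13873562212260523
slice [0.17724312 0.17961482]
bagel [0.17304318 0.17596704]
key 0.111 35 0.1991
key 0.075 28 0.1978
key 0.039 26 0.1975
key -0.039 0 0
key -0.075 0 0
key -0.111 0 0
top paddle R 128 0.13828329445302043
top paddle L 0 0
slice [0.17407954 0.17952852]
bagel [0.17162775 0.17641941]
key 0.111 0 0
key 0.075 0 0
key 0.039 0 0
key -0.039 0 0
key -0.075 20 0.1979
key -0.111 31 0.198
```

View pics/side3.png

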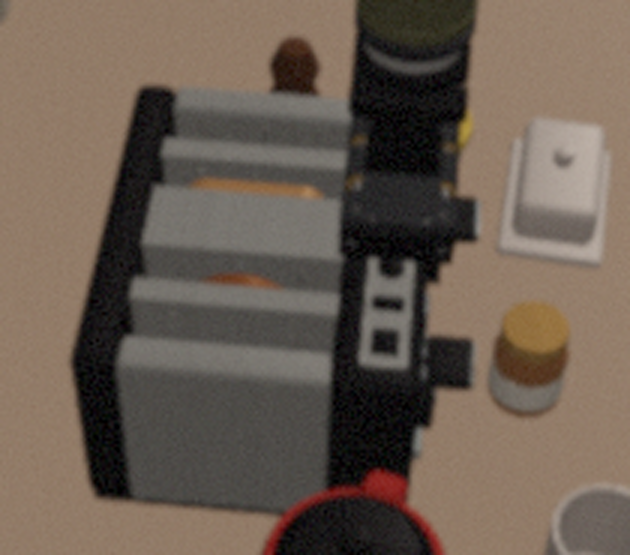

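Both paddles measure 139 mm, both breads are down, and the fingers stand over the left row's round key (crop px (392,265)). Pressing it.

>>> servo_tool(commands=[0.5, 0.5, 12, 0, 0, 0, 0, 0, 12, 0, 0, 0, 0, 0, 4, 0, 0, 0, 0, 0, 3, 0, 0, 0, 0, 0, 3.5, 0, 0, 0, 0, 0, 0, 0, 0, 0, 0, 0, 0, 0, 0, 0])

```text
time_s: 9.0
tool_pos: [0.4876, 0.0555, 0.1934]
tool_rot: [180.0, 0.1, 8.8]
force: [-5.6, -0.2, 7.6]
grip_width: 0.0005
```

```bash
python3 go.py -97 39 192.5
```

```text
t 9.0 toaster-frame TCP mm [-98.   39.2 193.4] rpy [1.7997e+02 7.0000e-02 8.8100e+00] grip 0.000461361539917084 q [ 35.   2. -45. 106.   2.  73. -92.] F [-5.6 -0.2  7.6]
tool shift mm [1.  0.2 0.9] turn [0.03 0.07 0.04]
```

The key is at its stop (7.6 N, above the 4 N stop load). Now retract: straight up, then back towards the robot at height for a clear view.

>>> servo_tool(commands=[0, 0, 0, 0, 0, 0, 0, 0, -15, 0, 0, 0, 0, 0, -40, 0, 0, 0, 0, 0, -40, 0, 0, 0, -10, 40, 0, 0, 0, 0, -10, 45, 0, 0, 0, 0, -10, 45, 0, 0, 0, 0, -10, 45, 0, 0, 0, 0, -10, 45, 0, 0, 0, 0, 0, 0, 0, 0, 0, 0])

```text
time_s: 10.0
tool_pos: [0.4708, -0.178, 0.2877]
tool_rot: [179.8, 0.0, 8.1]
force: [-0.4, -0.7, 0.9]
grip_width: 0.0006
```

>>> servo_tool(commands=[-15, 45, 0, 0, 0, 0, -15, 45, 0, 0, 0, 0, -15, 45, 0, 0, 0, 0, -15, 45, 0, 0, 0, 0, 0, 0, 0, 0, 0, 0, 0, 0, 0, 0, 0, 0])

```text
time_s: 10.6
tool_pos: [0.4405, -0.3576, 0.2876]
tool_rot: [-180.0, -0.0, 8.7]
force: [0.7, 1.2, 0.1]
grip_width: 0.0005
```

```bash
python3 go.py;python3 chk.py 4
python3 - <<'E'
import cv2,numpy as np
a=np.hstack([cv2.resize(cv2.imread(f"pics/{n}4full.png"),(400,300)) for n in("side","top")]);b=np.hstack([cv2.resize(cv2.imread(f"pics/{n}0.png"),(400,300)) for n in("side","top")]);cv2.imwrite("pics/cmp4.png",np.vstack([a,b]))
E
```

```text
t 10.6 toaster-frame TCP mm [-207.5 -361.9  287.6] rpy [-1.7996e+02 -4.0000e-02  8.6600e+00] grip 0.0004939726077246745 q [ 56.   8. -22.  89.   3.  84. -47.] F [0.7 1.2 0.1]
side paddle R 110 0.13879572486454705
side paddle L 132 0.13907368848672408
slice [0.17669036 0.18003227]
bagel [0.17331547 0.17595527]
key 0.111 34 0.199
key 0.075 25 0.1976
key 0.039 36 0.1992
key -0.039 27 0.1988
key -0.075 20 0.1966
key -0.111 28 0.1986
top paddle R 132 0.1383876273540235
top paddle L 134 0.13822920392620125
slice [0.17384424 0.17958198]
bagel [0.17115421 0.17611957]
key 0.111 33 0.1977
key 0.075 18 0.1969
key 0.039 33 0.1973
key -0.039 33 0.1999
key -0.075 21 0.1969
key -0.111 31 0.1981
```

View pics/cmp4.png

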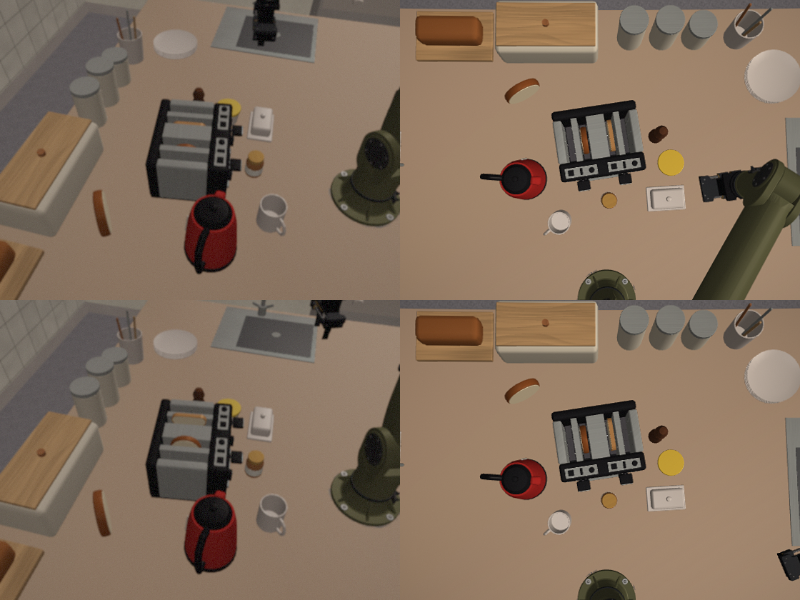

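The before and after pictures match: bystanders have not moved, both levers and breads are down, all keys are up at about 198 mm, and the arm is clear. Handing in.

```bash
python3 -c "
from cell import env
print(env.sign_off())"
```

```text
the job is handed in; nothing more can be done
None
```

The toaster is started and the job is handed in; it took about 11 s of the 51 s. I pushed the slice's (right) lever down, pressed its defrost key, pushed the bagel's (left) lever down, then pressed its bagel key, all with closed fingertips.

- **Levers and bread:** in the last check both paddles measured 138–139 mm, which is latched. The slice's top was at about 177 mm and the bagel's at about 173 mm, so both went down with their levers.
- **Keys:** each pressed key was taken to its stop. The force passed 4 N at about 4.6 mm of measured travel; a further 1 mm push on the defrost key gave no more travel. All six keys read 197–200 mm afterwards, so they are up within the depth noise of 1–2 mm.
- **Bystanders:** by eye in the before and after pictures, none of them had moved. I did not measure their positions.
- **Other:** the arm ended clear of everything with no load on it. No check failed or disagreed beyond 1–3 mm between the two cameras.

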